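# Show the mini centrifuge's sign as free

### The arm

A 6-joint arm with a two-finger parallel gripper is mounted at the origin on the work surface. World frame = base frame: x ahead of the robot, y to its left, z up, the work surface at z = 0. Lengths are in m, angles in rad, forces in N, time in s.
With the tool pointing down it reaches from about 0.25 to 0.775 m from the base axis. Payload 4 kg.
Tool frame: the origin (TCP) lies midway between the tips of the shut fingers; the grasp point (between the pads) lies 19 mm behind it; z points along the fingers, y is the line along which they close (so a half turn about z gives the same grasp; the last joint's range is limited). The gripper opens to 94 mm and grips with 3 to 60 N. Pads are 16 mm wide; open, the fingers measure 119 mm over their backs; the gripper's body (75 mm by 177 mm) begins 78 mm behind the grasp point.
Start: joints at [1.247, 0.087, 1.371, -0, 1.684, -0.103], TCP at [0.12, 0.537, 0.206] pointing down, gripper open.
Joint ranges: [-3.1, 3.1], [-0.76, 2.03], [0.27, 2.55], [-1.08, 4.22], [0.17, 2.65], [-2.57, 2.57]. Speed limits (rad/s): [2.79, 2.79, 3.14, 3.14, 3.14, 3.14].

### API

Orientations are given as [roll, pitch, yaw] about the fixed x, y, z axes, in that order (R = Rz(yaw) Ry(pitch) Rx(roll)).
In Python, from bench import get_obs, snapshot, close_job gives the robot as it stands. The module is installed in compiled form; this text tells all that it offers.
- The arm moves only by the tool drive_tool, never from a script. Its argument "commands" is a list of rows, each a list of 6 numbers: the shift along the tool's x, y, z in units of 0.04 m (1.0 is 0.04 m), then the turn, a rotation vector about the tool's x, y, z in units of 0.1 rad (1.0 is 0.1 rad). In form: [[dx, dy, dz, wx, wy, wz], ...]. A call has 1 to 20 rows; each row shifts and turns the commanded pose from where the row before left it, along the tool's axes as they then stand; what a row does not reach is not made up. A row lasts 1/8 s, in which the tool goes at most 62.5 mm and 10.7 degrees, less where a joint would pass 70% of its speed; a pose out of reach is approached as far as the arm can. A call with a number of a shift or a turn outside -1 to 1 is refused whole. A call with a gripper value outside its range is refused whole. "gripper" is the closure, from 0 (fully open) to 1 (shut), set as the call begins (left out, the last holds). The fingers move at their own pace and stop on an object; the grip force is fixed at half the most. Time passes only in rows, so rows that do not move let the fingers close. It gives the time, the measured TCP pose, the force, the opening and the grip force at its end, in the units of the state.
- get_obs(): the state, without advancing time (a new reading comes with each control period).
- snapshot(name): name is "scene" or "top" or "wrist"; returns a dict with "image" (480x640x3 uint8, blue, green, red), "range_z" (480x640 float32, m along the optical axis (not along the pixel's ray), 0 where there is no reading), "fx", "fy", "cx", "cy" (pixels), "rvec" (rotation vector, rad) and "tvec" (3), from world to camera coordinates, as OpenCV has them. Camera axes: x right, y down, z forward; pixel columns grow to the right and rows downward; lengths in m; the calibration is good to about 2 mm. A picture is of the moment at which its call begins.
- close_job(): hands the job in; it is judged then, once.
The state is a dict: "time": time; "joint_positions": joint angles; "qvel": joint speeds; "joint_torque": joint torques, N m; "tool_pos": TCP position; "ee_rot": TCP orientation; "wrist_force": force on the tool from outside, world axes, zero at the start; "wrist_torque": the same for the moment, N m; "width": finger opening in m; "finger_force": force on a finger pad.
Only numpy, scipy, OpenCV 4.12 (cv2) and the standard library are available. Lean on these libraries where they do the work, as an engineer would, in place of code of your own. Each camera call takes 0.05 s, during which the arm holds its last target. There are 200 camera calls.

### The job

The run in the mini centrifuge (the round white one with the blue domed lid) is finished: spin its status sign half a turn, either way round, so that the green face looks out squarely over the yellow stripe at the front of its stand, where the red face is now. Leave the sign on the square blue heater as it is, leave the wash bottle standing where it is, and let go of the sign.

Things in the scene. Friction and masses are not known exactly. Their poses are not given: they have to be found in the camera images.
- centrifuge: Mini centrifuge and sign stand, one fixed piece. Origin: at bench height on the vertical axis of the sign's 12 mm post; z up; front = own -x, where a yellow stripe lies on the stand's foot (70 x 90 x 10 mm). Round white housing (156 mm dia., blue dome, 118 mm high) centred at x = +130 mm. The sign: upright plate 120 wide, 8 thick, from 150 to 220 mm above the bench, the post axis at mid-width.
- centrifuge_sign (a joint): Angle (rad) of this sign about the post, counter-clockwise from above positive. 0: red face (white bar) looks to the stand's front and the width runs along y of centrifuge; +3.14 or -3.14: green face (white disc) looks to the front. Starts within 0.35 of 0; turns either way up to 6.4, no stop before; light friction 0.03 N m (under 1 N at the edge); stays where left.
- heater_sign_corner (a point): Upper corner (220 mm above the bench, 60 mm from its post axis) of the identical sign on the dry block heater: square blue housing 190 x 145 x 75 mm, tubes in an aluminium block, 104 mm high. This sign turns as easily and must not be turned. Either instrument may be the left one; their posts stand at least 350 mm apart.
- wash_bottle: Loose white wash bottle with a red cap, 66 mm diameter, 169 mm high with its spout, standing on the bench between the two instruments; origin at the centre of its underside, z up.
Mind the look-alikes: they are no part of the job. What is meant by the wash_bottle is not pink, and is the larger of those in its own colour.

How it is judged:
At the end, for the whole second after the job is handed in: The centrifuge's sign is at rest with its green face looking to the front of its stand, within 0.26 rad (15 degrees) of square; the heater's sign is where it was (its corner within 15 mm); the wash bottle stands upright within 30 mm of where it was ((value of joint centrifuge_sign between 2.882 and 3.402 rad or value of joint centrifuge_sign between -3.402 and -2.882 rad) and velocity of joint centrifuge_sign between -0.05 and 0.05 rad/s and distance of heater_sign_corner from where it was at the start of the episode below 0.015 m and distance of wash_bottle from where it was at the start of the episode below 0.03 m and angle between wash_bottle's own z axis and vertical below 0.2 rad); the robot touches nothing.
It fails at once if the heater's sign is turned (its corner moves by more than 15 mm) (distance of heater_sign_corner from where it was at the start of the episode above 0.015 m).
It fails at once if the wash bottle is tipped or moved by more than 30 mm (distance of wash_bottle from where it was at the start of the episode above 0.03 m or angle between wash_bottle's own z axis and vertical above 0.35 rad).
It also fails if it takes over 42 s, if anything falls off the work surface, if the arm or the gripper's body presses on something with over 40 N, if the wrist force passes 120 N, or if a joint passes its speed limit or range.

## Working session

There is one attempt and no reset: what is moved stays moved. The work goes in short steps, Python scripts to look and compute and a tool call to move; the robot and the scene stay as the last step left them, time stands still between calls to the robot, and variables do not carry over. Pictures are saved under pics/ and viewed, at most 10 in all, crops included, and the job is handed in when it is done.

Besides the shell and the picture viewer there is one more tool, called as name(argument=value, ...), one argument or row to a line, values as JSON. drive_tool: Moves the arm, as the interface text tells. Its arguments: {"type":"object","properties":{"commands":{"type":"array"},"gripper":{"type":"number"}},"required":["commands"]}

```bash
mkdir -p pics
cat > h.py <<'E'
import numpy as np, cv2
from bench import get_obs, snapshot, close_job
def world(s):
    z=s["range_z"]; v,u=np.indices(z.shape)
    c=np.stack([(u-s["cx"])/s["fx"]*z,(v-s["cy"])/s["fy"]*z,z],-1)
    R=cv2.Rodrigues(np.array(s["rvec"],float))[0]
    P=(c-np.array(s["tvec"]).ravel())@R
    P[z==0]=np.nan
    return P
E
python3 - <<'E'
from h import *
o=get_obs(); print(o["time"],o["tool_pos"],o["ee_rot"],o["width"])
for n in("scene","top"):
    s=snapshot(n); cv2.imwrite(f"pics/{n}0.png",s["image"]); np.savez(f"{n}0.npz",P=world(s),im=s["image"])
E
```

```text
0.0 [0.12028042 0.53612192 0.20431281] [-3.13940470e+00 -2.62607680e-04  2.92079421e+00] 0.09374688409128183
```

View pics/scene0.png

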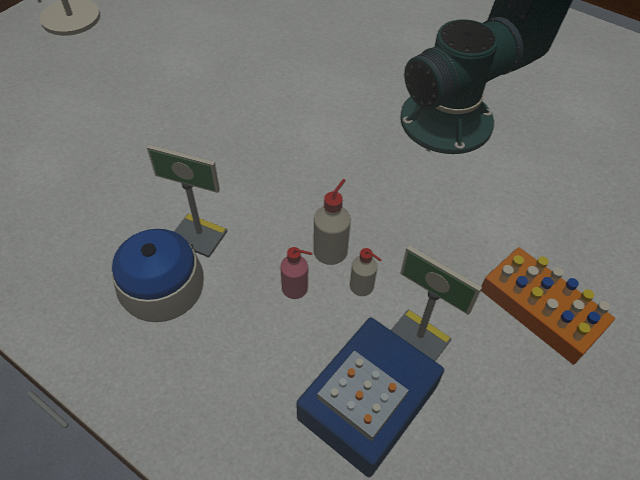

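View pics/top0.png

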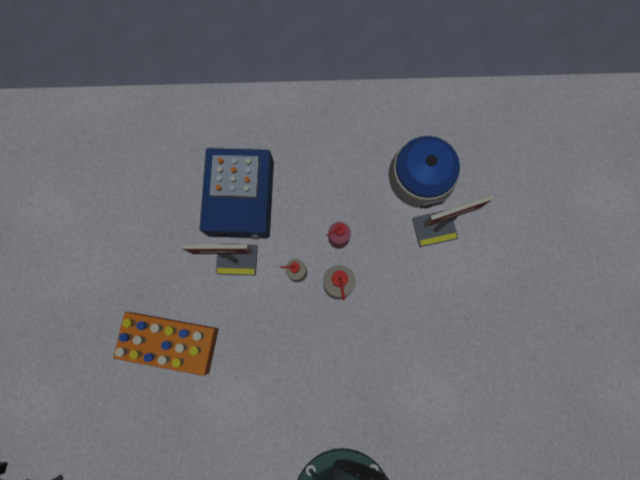

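The scene view is taken from behind the instruments. It shows the centrifuge at (155,275) with its sign at (183,170), and the heater at (370,390) with its look-alike sign at (438,280). In the top view the centrifuge is at (427,170) with its sign at (460,211), and the heater sign is at (215,248).

Wash bottle candidates in the top view are the large white one at (340,282), which is the one meant, a small white one at (296,270) and a pink one at (339,234).

Run:
```python
from h import *
for n in("scene","top"):
    d=np.load(n+"0.npz");P=d["P"];im=d["im"].astype(int)
    boxes={"scene":dict(cs=(140,140,225,200),hs=(395,240,485,320),bot=(310,180,352,265),pink=(278,245,312,300)),
     "top":dict(cs=(415,190,500,230),hs=(175,235,255,265),bot=(320,265,358,302),sm=(280,258,310,282),pink=(325,218,355,250))}[n]
    for k,(a,b,c,e) in boxes.items():
        p=P[b:e,a:c].reshape(-1,3); lo=.14 if k[1]=='s' else .02
        p=p[(p[:,2]>lo)&(p[:,2]<.25)]
        if k[1]=='s':
            r=cv2.minAreaRect((p[:,:2]*1000).astype(np.float32)); (cx,cy),(l,w),t=cv2.fitEllipse((p[:,:2]*1000).astype(np.float32)) if 0 else r
            q=p[:,:2]-p[:,:2].mean(0);U=np.linalg.svd(q,full_matrices=False)[2]
            print(n,k,len(p),r,"dir",U[0],np.degrees(np.arctan2(U[0][1],U[0][0])),"z",p[:,2].min(),p[:,2].max())
        else: print(n,k,len(p),p.min(0),p.max(0))
    # yellow stripe
    b,g,r=im[...,0],im[...,1],im[...,2]
    m=((r>120)&(g>110)&(b<70)&(P[...,2]<.03)).astype(np.uint8)
    N,L,S,C=cv2.connectedComponentsWithStats(m)
    for i in range(1,N):
        if S[i,4]>60:
            p=P[L==i]; print("stripe",C[i].round(),p.mean(0).round(3),cv2.minAreaRect((p[:,:2]*1000).astype(np.float32)))
```

```text
scene cs 2057 ((573.843994140625, -223.87277221679688), (16.330961227416992, 122.21063995361328), 16.819345474243164) dir [-0.30844646  0.9512417 ] 107.96563192178895 z 0.1419069777923752 0.2238402363701151
scene hs 2584 ((511.67431640625, 228.09555053710938), (120.56234741210938, 16.281700134277344), 89.462158203125) dir [0.01225148 0.99992495] 89.29802410555583 z 0.14187812647209974 0.22349608567372817
scene bot 2042 [ 0.4116912  -0.03214789  0.02018886] [0.54774086 0.03327552 0.17066173]
scene pink 1069 [ 0.53545053 -0.02661788  0.02003923] [0.58319402 0.02258364 0.12422501]
stripe [212. 225.] [ 0.547 -0.214  0.011] ((547.2555541992188, -215.51504516601562), (12.552787780761719, 54.419883728027344), 8.1083984375)
stripe [414. 316.] [0.486 0.201 0.011] ((485.2371520996094, 201.65122985839844), (28.903799057006836, 13.144038200378418), 88.59283447265625)
stripe [438. 333.] [0.488 0.25  0.011] ((487.866455078125, 249.48782348632812), (42.226898193359375, 12.46546745300293), 85.06501770019531)
top cs 642 ((569.140625, -227.08493041992188), (14.545608520507812, 121.32101440429688), 18.465383529663086) dir [-0.30083273  0.95367692] 107.50762594628704 z 0.14474159372526776 0.22566693694042433
top hs 694 ((505.5745849609375, 226.7898406982422), (120.18257141113281, 13.45523452758789), 89.3886489868164) dir [-0.01061287 -0.99994368] -90.60808410857979 z 0.143587237474204 0.22524493841335647
top bot 855 [ 0.41043795 -0.03362933  0.02213812] [0.48302932 0.03067647 0.1723714 ]
top sm 397 [0.45913751 0.06701667 0.02106409] [0.50181633 0.11690967 0.11895946]
top pink 467 [ 0.53350206 -0.02956527  0.02027962] [0.58139626 0.02199517 0.12620372]
stripe [438. 239.] [ 0.549 -0.23   0.013] ((549.230224609375, -230.89524841308594), (9.016050338745117, 79.64726257324219), 11.225707054138184)
stripe [236. 271.] [0.486 0.227 0.012] ((485.66387939453125, 227.8447723388672), (82.21063995361328, 9.334145545959473), 87.52937316894531)
```

Run:
```python
import cv2
a=cv2.imread("pics/scene0.png")[130:330,100:300]; b=cv2.imread("pics/top0.png")[125:325,320:520]
import numpy as np
cv2.imwrite("pics/crop1.png",np.hstack([cv2.resize(i,(400,400),interpolation=2) for i in(a,b)]))
```

```text
(no output)
```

View pics/crop1.png

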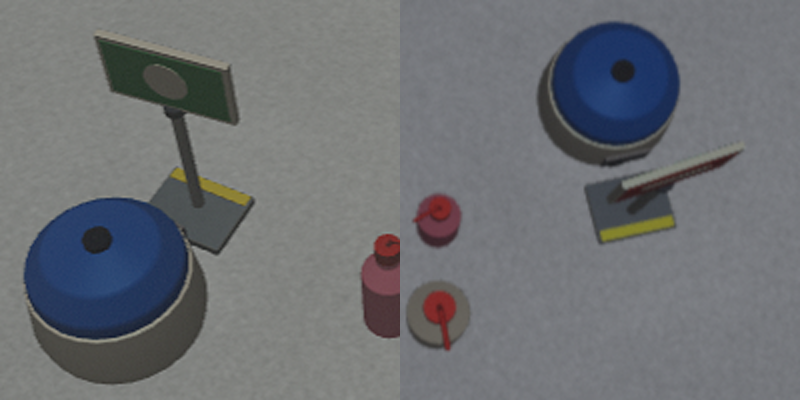

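The crop confirms the choice: this sign stands beside the round, blue-domed centrifuge, red face toward the yellow stripe. The plate's centre is at about (0.571, -0.225). I'll raise the arm, then cross over to a point above it.

drive_tool(
  commands=[
    [0,0,-0.9,0,0,0],
    [0,0,-0.9,0,0,0],
    [0,0,-0.9,0,0,0],
    [0,0,-0.9,0,0,0],
  ],
  gripper=0,
)

```text
time: 0.6
tool_pos: [0.1204, 0.5364, 0.35]
ee_rot: [-3.141, -0.0, 2.921]
wrist_force: [-0.3, -0.7, 0.0]
width: 0.0941
finger_force: 0.0
```

drive_tool(
  commands=[
    [-0.76,-0.8,0,0,0,0],
    [-0.76,-0.8,0,0,0,0],
    [-0.76,-0.8,0,0,0,0],
    [-0.76,-0.8,0,0,0,0],
    [-0.76,-0.8,0,0,0,0],
    [-0.76,-0.8,0,0,0,0],
    [-0.76,-0.8,0,0,0,0],
    [-0.76,-0.8,0,0,0,0],
    [-0.76,-0.8,0,0,0,0],
    [-0.76,-0.8,0,0,0,0],
    [-0.76,-0.8,0,0,0,0],
    [-0.76,-0.8,0,0,0,0],
    [-0.76,-0.8,0,0,0,0],
    [-0.76,-0.8,0,0,0,0],
    [-0.76,-0.8,0,0,0,0],
    [-0.76,-0.8,0,0,0,0],
    [-0.76,-0.8,0,0,0,0],
    [-0.76,-0.8,0,0,0,0],
    [-0.76,-0.8,0,0,0,0],
    [-0.76,-0.8,0,0,0,0],
  ],
)

```text
time: 3.1
tool_pos: [0.574, -0.2222, 0.3487]
ee_rot: [3.141, -0.001, 2.921]
wrist_force: [0.1, -0.4, -0.1]
width: 0.0938
finger_force: 0.0
```

drive_tool(
  commands=[
    [0,0,0,0,0,1],
    [0,0,0,0,0,1],
    [0,0,0,0,0,1],
    [0,0,0,0,0,1],
    [0,0,0,0,0,1],
    [0,0,0,0,0,1],
    [0,0,0,0,0,1],
    [0,0,0,0,0,1],
    [0,0,0,0,0,1],
    [0,0,0,0,0,1],
    [0,0,0,0,0,1],
    [0,0,0,0,0,1],
    [0,0,0,0,0,1],
    [0,0,0,0,0,1],
    [0,0,0,0,0,1],
    [0,0,0,0,0,1],
    [0,0,0,0,0,1],
    [0,0,0,0,0,1],
    [0,0,0,0,0,1],
    [0,0,0,0,0,1],
  ],
)

```text
time: 5.6
tool_pos: [0.5734, -0.2209, 0.3486]
ee_rot: [-3.14, 0.0, 0.917]
wrist_force: [-0.8, 0.8, 0.5]
width: 0.0941
finger_force: 0.0
```

drive_tool(
  commands=[
    [0,0,0,0,0,1],
    [0,0,0,0,0,1],
    [0,0,0,0,0,1],
    [0,0,0,0,0,1],
    [0,0,0,0,0,1],
    [0,0,0,0,0,1],
    [0,0,0,0,0,1],
    [0,0,0,0,0,1],
    [0,0,0,0,0,1],
    [0,0,0,0,0,1],
    [0,0,0,0,0,1],
    [0,0,0,0,0,1],
    [0,0,0,0,0,1],
    [0,0,0,0,0,1],
    [0,0,0,0,0,1],
    [0,0,0,0,0,1],
    [0,0,0,0,0,1],
    [0,0,0,0,0,1],
    [0,0,0,0,0,1],
    [0,0,0,0,0,1],
  ],
)

```text
time: 8.1
tool_pos: [0.5734, -0.2209, 0.3486]
ee_rot: [3.141, 0.001, -1.083]
wrist_force: [-0.4, 0.2, 0.9]
width: 0.0939
finger_force: 0.0
```

Run:
```python
from h import *
from scipy.optimize import least_squares
print(get_obs()["joint_positions"].round(3) if hasattr(get_obs()["joint_positions"],'round') else get_obs()["joint_positions"])
s=snapshot("wrist"); W=world(s); cv2.imwrite("pics/wrist1.png",s["image"])
A=[("scene",np.load("scene0.npz")["P"],np.load("scene0.npz")["im"]),("top",np.load("top0.npz")["P"],np.load("top0.npz")["im"]),("wrist",W,s["image"])]
for n,P,im in A:
    im=im.astype(int); b,r=im[...,0],im[...,2]
    d=np.hypot(P[...,0]-.70,P[...,1]+.2)
    m=(b>r+40)&(d<.13)&(P[...,2]>.06)&(P[...,2]<.122)
    p=P[m]
    if len(p)>100:   # dome = surface of revolution: r^2 quadratic in z
        f=lambda t:(np.hypot(p[:,0]-t[0],p[:,1]-t[1])**2-(t[2]+t[3]*p[:,2]+t[4]*p[:,2]**2))
        print(n,"dome",len(p),least_squares(f,[.7,-.2,.006,0,0],x_scale=[.01,.01,.001,.1,1],loss="soft_l1",f_scale=3e-4).x[:2].round(4))
    # plate, top rim only
    d=np.hypot(P[...,0]-.572,P[...,1]+.225)
    p=P[(d<.075)&(P[...,2]>.21)&(P[...,2]<.23)]
    if len(p)>50:
        print(n,"rim",len(p),cv2.minAreaRect((p[:,:2]*1000).astype(np.float32)))
    m=(d<.075)&(P[...,2]<.018)&(P[...,2]>.006)
    p=P[m]
    if len(p)>50: print(n,"foot",len(p),cv2.minAreaRect((p[:,:2]*1000).astype(np.float32)))
```

```text
[-0.46   0.26   0.89   0.     1.994  2.193]
scene dome 3877 [ 0.6989 -0.1993]
scene rim 542 ((571.9609375, -224.5949249267578), (12.500276565551758, 121.4307861328125), 17.816844940185547)
scene foot 1126 ((566.573974609375, -224.09085083007812), (116.24006652832031, 80.97228240966797), 78.12229919433594)
top dome 2761 [ 0.6989 -0.2008]
top rim 364 ((571.6254272460938, -226.36106872558594), (9.92501449584961, 121.16547393798828), 17.529634475708008)
top foot 886 ((568.5805053710938, -231.7576904296875), (134.37167358398438, 124.47240447998047), 9.133322715759277)
wrist dome 10492 [ 0.6974 -0.1998]
wrist rim 1585 ((570.3114624023438, -225.4049530029297), (9.504030227661133, 119.41277313232422), 17.681718826293945)
wrist foot 2302 ((574.898193359375, -224.2333526611328), (70.0638427734375, 90.1162109375), 11.225062370300293)
```

View pics/wrist1.png

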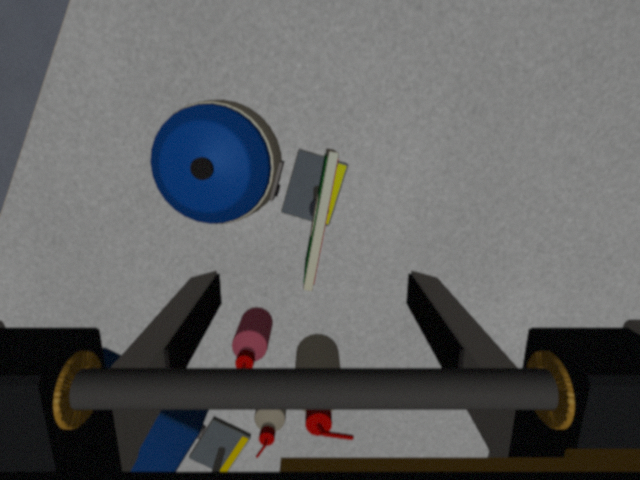

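The wrist view shows the plate at (320,220) seen edge-on, with the yellow stripe at (338,192). The stand's yaw is 11.2° and the sign sits at +6.4°, so it needs +173.6° counter-clockwise. I'll align with the plate, descend, and grasp it over its post.

drive_tool(
  commands=[
    [0.09,0.09,0,0,0,0.9],
    [0,0,0,0,0,0.9],
    [0,0,0.7,0,0,0],
    [0,0,0.7,0,0,0],
    [0,0,0.7,0,0,0],
    [0,0,0.7,0,0,0],
    [0,0,0.7,0,0,0],
    [0,0,0.7,0,0,0],
    [0,0,0,0,0,0],
  ],
)

```text
time: 9.28
tool_pos: [0.5703, -0.225, 0.1778]
ee_rot: [3.136, 0.005, -1.258]
wrist_force: [0.6, 0.9, 0.9]
width: 0.0941
finger_force: 0.0
```

drive_tool(
  commands=[
    [0,0,0,0,0,0],
    [0,0,0,0,0,0],
    [0,0,0,0,0,0],
    [0,0,0,0,0,0],
    [0,0,0,0,0,0],
    [0,0,0,0,0,0],
  ],
  gripper=0.82,
)

```text
time: 10.02
tool_pos: [0.5721, -0.2258, 0.1814]
ee_rot: [3.142, 0.0, -1.259]
wrist_force: [0.0, 0.3, -0.5]
width: 0.037
finger_force: 0.0
```

drive_tool(
  commands=[
    [0,0,0,0,0,0],
    [0,0,0,0,0,0],
    [0,0,0,0,0,0],
    [0,0,0,0,0,0],
    [0,0,0,0,0,0],
    [0,0,0,0,0,0],
  ],
  gripper=1,
)

```text
time: 10.78
tool_pos: [0.5703, -0.2264, 0.1814]
ee_rot: [3.138, 0.001, -1.26]
wrist_force: [-5.0, -1.6, 1.7]
width: 0.0077
finger_force: 30.0
```

drive_tool(
  commands=[
    [0,0,0,0,0,-1],
    [0,0,0,0,0,-1],
    [0,0,0,0,0,-1],
    [0,0,0,0,0,-1],
    [0,0,0,0,0,-1],
    [0,0,0,0,0,-1],
    [0,0,0,0,0,-1],
    [0,0,0,0,0,-1],
    [0,0,0,0,0,-1],
    [0,0,0,0,0,-1],
  ],
)

```text
time: 12.02
tool_pos: [0.5705, -0.2262, 0.1814]
ee_rot: [3.141, 0.003, -0.257]
wrist_force: [-4.6, -0.6, 0.7]
width: 0.0079
finger_force: 30.0
```

drive_tool(
  commands=[
    [0,0,0,0,0,-1],
    [0,0,0,0,0,-1],
    [0,0,0,0,0,-1],
    [0,0,0,0,0,-1],
    [0,0,0,0,0,-1],
    [0,0,0,0,0,-1],
    [0,0,0,0,0,-1],
    [0,0,0,0,0,-1],
    [0,0,0,0,0,-1],
    [0,0,0,0,0,-1],
    [0,0,0,0,0,-1],
    [0,0,0,0,0,-1],
    [0,0,0,0,0,-1],
    [0,0,0,0,0,-1],
    [0,0,0,0,0,-1],
    [0,0,0,0,0,-1],
    [0,0,0,0,0,-1],
    [0,0,0,0,0,-1],
    [0,0,0,0,0,-1],
    [0,0,0,0,0,-1],
  ],
)

```text
time: 14.52
tool_pos: [0.5703, -0.2258, 0.1814]
ee_rot: [-3.138, -0.001, 1.743]
wrist_force: [-6.0, 1.2, 0.8]
width: 0.0081
finger_force: 30.0
```

drive_tool(
  commands=[
    [0,0,0,0,0,-0.25],
    [0,0,0,0,0,0],
    [0,0,0,0,0,0],
  ],
)

```text
time: 14.9
tool_pos: [0.5703, -0.2258, 0.1814]
ee_rot: [-3.138, -0.001, 1.765]
wrist_force: [-5.5, 1.0, 1.3]
width: 0.0076
finger_force: 30.0
```

drive_tool(
  commands=[
    [0,0,0,0,0,0],
    [0,0,0,0,0,0],
    [0,0,0,0,0,0],
    [0,0,0,0,0,0],
    [0,0,0,0,0,0],
    [0,0,0,0,0,0],
    [0,0,0,0,0,0],
    [0,0,0,0,0,0],
  ],
  gripper=0.3,
)

```text
time: 15.9
tool_pos: [0.5721, -0.2258, 0.1815]
ee_rot: [3.142, -0.0, 1.766]
wrist_force: [0.3, -0.2, 0.9]
width: 0.066
finger_force: 0.0
```

drive_tool(
  commands=[
    [0,0,-0.7,0,0,0],
    [0,0,-0.7,0,0,0],
    [0,0,-0.7,0,0,0],
    [0,0,-0.7,0,0,0],
    [0,0,0,0,0,0],
    [0,0,0,0,0,0],
  ],
)

```text
time: 16.65
tool_pos: [0.5718, -0.2257, 0.2921]
ee_rot: [-3.14, -0.001, 1.766]
wrist_force: [0.2, -0.5, -0.4]
width: 0.066
finger_force: 0.0
```

Run:
```python
from h import *
for n in("scene","top","wrist"):
    s=snapshot(n);P=world(s); cv2.imwrite(f"pics/{n}9.png",s["image"])
    d=np.hypot(P[...,0]-.572,P[...,1]+.225)
    p=P[(d<.066)&(P[...,2]>.205)&(P[...,2]<.226)]
    if len(p)>50: print(n,"rim",len(p),cv2.minAreaRect((p[:,:2]*1000).astype(np.float32)))
```

```text
scene rim 648 ((572.00927734375, -223.98414611816406), (11.96582317352295, 121.37777709960938), 11.39217472076416)
top rim 176 ((564.5698852539062, -193.3603973388672), (9.471832275390625, 53.511436462402344), 11.548454284667969)
wrist rim 2244 ((569.8873291015625, -224.6572265625), (9.068275451660156, 119.80944061279297), 11.323017120361328)
```

View pics/scene9.png

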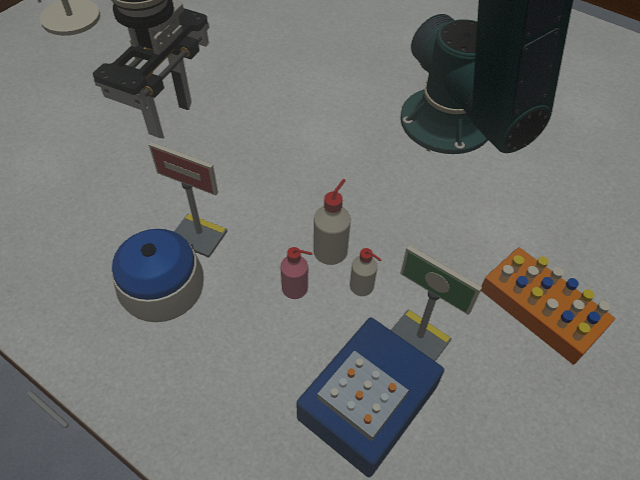

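The centrifuge sign at (183,170) now shows red to the rear, so green faces the front stripe. It is at 11.3°, against 11.2° for the stand. The heater sign at (438,280) and the bottle at (332,232) haven't moved, and the gripper is clear of everything.

```bash
python3 -c "
from bench import close_job
print(close_job())"
```

```text
the job is handed in; nothing more can be done
None
```

The centrifuge sign is turned half a turn, green face to the front and within about 0.2° of square by camera measurement; it is released, the heater sign and wash bottle look unmoved, and the job is handed in (no verdict was returned).

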